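# Eject a cast specimen mount from its mould

## Task

The green specimen mount has set in its mould cavity: throw the ejector lever on its side of the mould to raise it out level with the deck, then slide it along the deck, without picking it up, onto the black rubber rest so that it lies flat there, right way up. Finish by putting the lever back home so that the ejector is down again. The orange mount is still curing: leave it in its cavity with its lever alone, and do not knock over or shove the timer, bottles or tweezers.

Things in the scene. Friction and masses are not known exactly. Their poses are not given: they have to be found in the camera images.
- mould_stand: aluminium two-cavity ejector mould on a grey base, 130 x 156 mm (208 mm over the levers' brackets along y), fixed to the surface. Origin: at surface height, under its middle; x runs from the cavities to the black rubber rest, y from the right to the left cavity, z up. Deck: x -0.062 to 0, top at z 0.045 m; beyond it the lower rest
- green_mount: the finished mount: green resin disc, 40 mm diameter, 18 mm high, about 50 g, a rectangular piece of steel showing in its top. Origin: centre of its underside, z up. Starts in the left or the right cavity, its top 2 mm below the deck, 1 mm of clearance all round
- amber_mount: the mount that is still curing: orange resin disc of the same size, a round piece of copper showing in its top, in the other cavity. Origin: centre of its underside
- lever_left (a joint): lever on the stand's +y side; raises only the left ejector, 15 mm per rad. 0 = home, leaning 0.7 rad to the stand's -x, ejector down; 1.4 = thrown, 0.7 rad to +x, ejector 1 mm above deck. Hinge along y at stand (0.010, +0.092, 0.030) m. Weighted, over-centre: 1 to 2 N at the knob moves it; over 0.3 rad past upright it sinks by itself to that side's stop and stays
- lever_right (a joint): lever on the stand's -y side; raises only the right ejector, 15 mm per rad. 0 = home, leaning 0.7 rad to the stand's -x, ejector down; 1.4 = thrown, 0.7 rad to +x, ejector 1 mm above deck. Hinge along y at stand (0.010, -0.092, 0.030) m. Weighted, over-centre: 1 to 2 N at the knob moves it; over 0.3 rad past upright it sinks by itself to that side's stop and stays
- knob_left (a point): centre of the left lever's black 20 mm ball knob, 68 mm from the hinge on an 8 mm steel shaft. In stand coordinates: home x -0.034, z 0.082; upright x 0.010, z 0.098; thrown x 0.054, z 0.082 m. Moves in the vertical plane |y| = 0.092 m
- knob_right (a point): centre of the right lever's black 20 mm ball knob, 68 mm from the hinge on an 8 mm steel shaft. In stand coordinates: home x -0.034, z 0.082; upright x 0.010, z 0.098; thrown x 0.054, z 0.082 m. Moves in the vertical plane |y| = 0.092 m
- cavity_left (a point): centre of the left cavity's mouth, stand (-0.030, +0.035, 0.045) m. Cavity 42 mm across, 20 mm deep, its floor a 34 mm steel ejector disc. Steel ribs (4 mm wide, top at z 0.050) at stand y = +0.009 and +0.061 leave a lane 48 mm wide from here to the rest, open at the front (-x)
- cavity_right (a point): centre of the right cavity's mouth, stand (-0.030, -0.035, 0.045) m. Cavity 42 mm across, 20 mm deep, its floor a 34 mm steel ejector disc. Steel ribs (4 mm wide, top at z 0.050) at stand y = -0.009 and -0.061 leave a lane 48 mm wide from here to the rest, open at the front (-x)
- rest_center (a point): centre of the black rubber rest, on its floor, stand (0.029, 0, 0.039) m: 6 mm below the deck, x 0 to 0.058, y -0.073 to 0.073, shared by both lanes. End stop at x 0.058 to 0.064, side walls at |y| 0.075 to 0.078, their tops at z 0.053
- timer: white bench timer, 72x64x18 mm, loose bystander; origin: centre of its underside
- red_bottle: white plastic bottle with a red screw cap, 55 mm diameter, 113 mm tall, loose bystander; origin: centre of its underside
- blue_bottle: white plastic bottle with a blue screw cap, 57 mm diameter, 123 mm tall, loose bystander; origin: centre of its underside
- tweezers: steel forceps lying flat, 125 mm long, 12 mm wide, 8 mm high, loose bystander; origin: centre of its underside
Mind the look-alikes: they are no part of the job. Of the things shaped like the amber_mount, the orange one is meant. There is more than one size of the green_mount; the one meant has the size given above.

How it is judged:
By the outcome, as a careful person would: the job done as asked, in the order asked, and still so for the second after the job is handed in, with the robot touching nothing.
It also fails if it takes over 48 s, if anything falls off the work surface, if the arm or the gripper's body presses on something with over 40 N, if the wrist force passes 120 N, or if a joint passes its speed limit or range.

## Robot

A 6-joint arm with a two-finger parallel gripper is mounted at the origin on a cart in front of the work surface, level with it; the furniture and walls round the work are solid. World frame = base frame: x ahead of the robot, y to its left, z up, the work surface at z = 0. Lengths are in m, angles in rad, forces in N, time in s.
With the tool pointing down it reaches from about 0.375 to 0.975 m from the base axis. Payload 3.8 kg.
Tool frame: the origin (TCP) lies where the fingers leave the gripper's body, on its centre line; the fingertips stand 64 mm ahead of it and the grasp point (between the pads) lies 45 mm ahead of it; x points along the fingers, z is the direction in which the jaws open and shut, and the axes are right-handed (so a half turn about x gives the same grasp; the last joint's range is limited). The gripper opens to 88 mm and grips with 3 to 60 N. Pads are 18 mm wide; open, the fingers measure 123 mm over their backs; the gripper's body (75 mm by 187 mm) begins 45 mm behind the grasp point.
Start: joints at [-1.37, 0.264, 1.604, -0, 1.274, -0.037], TCP at [0.159, -0.656, 0.303] pointing down, gripper open.
Joint ranges: [-2.63, 2.63], [-0.94, 2.18], [0.31, 2.57], [-1.31, 4.45], [0, 2.66], [-2.55, 2.55]. Speed limits (rad/s): [2.57, 2.57, 3.14, 3.14, 3.14, 3.14].

## Interface

Orientations are given as a unit quaternion [x, y, z, w].
In Python, from station import bot gives the robot as it stands. The module is installed in compiled form; this text tells all that it offers.
- The arm moves only by the shell command python3 -m pendant 'ROWS' [FORCE]. ROWS is a JSON object of lists of equal length, an entry for each row: "rot": the turn, a rotation vector about the world's x, y, z in rad, a list of three; "translation": the shift along the world's x, y, z in mm, a list of three; "fingers": the gripper's target within -1 to 1 (fully open at 1, half-way at 0, shut at -1). A call has exactly 5 rows; each row shifts and turns the commanded pose from where the row before left it; what a row does not reach is not made up. A row lasts 1/10 s, in which the tool goes at most 50 mm and 8.59 degrees, less where a joint would pass 70% of its speed; a pose out of reach is approached as far as the arm can. A call with a gripper value outside its range is refused whole. The fingers move at their own pace and stop on an object; FORCE is the grip in N (left out, the last holds). Time passes only in rows, so rows that do not move let the fingers close, or fill a call up. It gives the time, the measured TCP pose, the force and the opening at its end, in the units of the state.
- bot.observe(): the state, without advancing time (a new reading comes with each control period).
- bot.capture(name): name is "scene" or "top" or "wrist"; returns (picture, depth): 400x640x3 uint8, red, green, blue; 400x640 float32, m along the optical axis (not along the pixel's ray), 0 where there is no reading.
- bot.camera_params(name): a dict with "K" (3x3 intrinsics, pixels), "camera_from_world" (4x4, takes a point from world to camera coordinates); the wrist camera has in their place "mount" (4x4, takes a point from camera to tool coordinates, whose origin is the TCP and whose axes are the tool frame's). Camera axes: x right, y down, z forward; pixel columns grow to the right and rows downward; lengths in m; the calibration is good to about 2 mm. The wrist camera is an equidistant fisheye: a pixel r from the principal point sees the ray r / f radians off the axis. A picture is of the moment at which its call begins: read the wrist's pose just before it. camera_params takes no time and is no camera call.
- bot.sign_off(): hands the job in, once; it reports no verdict.
The state is a dict: "clock": time; "joints": joint angles; "qd": joint speeds; "tau": joint torques, N m; "position": TCP position; "tool_rot": TCP orientation; "force": force on the tool from outside, world axes, zero at the start; "torque": the same for the moment, N m; "grip_width": finger opening in m.
Only numpy, scipy, OpenCV 4.12 (cv2) and the standard library are available. Lean on these libraries where they do the work, as an engineer would, in place of code of your own. Each camera call takes 0.05 s, during which the arm holds its last target.

## Working session

There is one attempt and no reset: what is moved stays moved. The work goes in short steps, Python scripts to look and compute and a shell command to move; the robot and the scene stay as the last step left them, time stands still between calls to the robot, and variables do not carry over. Pictures are saved under pics/ and viewed, and the job is handed in when it is done.

```bash
mkdir -p pics; python3 - <<'E'
from station import bot
import cv2
s=bot.observe();print({k:s[k] for k in('clock','position','tool_rot','force','grip_width')})
for n in('scene','top'):
    im,d=bot.capture(n);cv2.imwrite(f'pics/{n}0.png',im[:,:,::-1])
    import numpy as np;np.save(f'pics/{n}0.npy',d)
    p=bot.camera_params(n);print(n,p['K'],p['camera_from_world'])
print(bot.camera_params('wrist'))
E
```

```text
{'clock': 0.0, 'position': array([ 0.15890048, -0.65546043,  0.301423  ]), 'tool_rot': array([ 0.43767122,  0.55635753, -0.43665794,  0.5551937 ]), 'force': array([ 0.59068211,  0.7473637 , -0.83420769]), 'grip_width': 0.0878811732934298}
scene [[442.90780298   0.         317.96779504]
 [  0.         442.90780298 200.73173141]
 [  0.           0.           1.        ]] [[-0.59960083 -0.80027772  0.00586709  0.39534477]
 [-0.45624168  0.33579345 -0.82406692  0.30462222]
 [ 0.65751226 -0.49678802 -0.56646209  0.95992762]
 [ 0.          0.          0.          1.        ]]
top [[510.2765922    0.         318.38682939]
 [  0.         510.2765922  197.40947307]
 [  0.           0.           1.        ]] [[-0.1061692  -0.99433347 -0.00538952  0.13275691]
 [-0.96738667  0.10454256 -0.23072469  0.56551803]
 [ 0.22998072 -0.0192821  -0.97300415  1.07951424]
 [ 0.          0.          0.          1.        ]]
{'K': array([[309.70691629,   0.        , 317.60828384],
       [  0.        , 309.70691629, 192.45450216],
       [  0.        ,   0.        ,   1.        ]]), 'mount': array([[ 2.30417498e-04, -2.90096838e-01,  9.56997268e-01,
        -8.22684120e-02],
       [-8.81318035e-04, -9.56996981e-01, -2.90096539e-01,
         7.55351803e-02],
       [ 9.99999585e-01, -7.76575633e-04, -4.76176425e-04,
         1.39251850e-04],
       [ 0.00000000e+00,  0.00000000e+00,  0.00000000e+00,
         1.00000000e+00]])}
```

View pics/scene0.png

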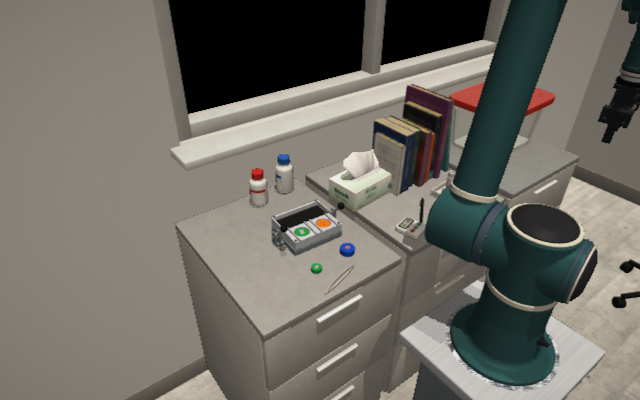

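View pics/top0.png

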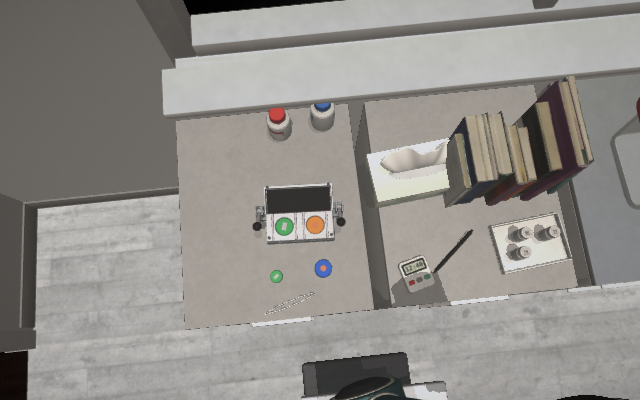

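The green things are the disc in the left cavity at top (284,226) and a small disc on the table at (276,276). The one in the cavity fits, since it is 40 mm across with steel in it. I'll confirm that in a crop and measure the stand.

```bash
cat > h.py <<'E'
import numpy as np,cv2
from station import bot
def ray(n,uv,z):
    p=bot.camera_params(n);K=p['K'];T=p['camera_from_world'];R=T[:3,:3];o=-R.T@T[:3,3]
    d=R.T@np.linalg.inv(K)@[uv[0],uv[1],1];return o+d*(z-o[2])/d[2]
def proj(n,P):
    p=bot.camera_params(n);q=p['camera_from_world'][:3]@[*P,1];q=p['K']@q;return q[:2]/q[2]
def blobs(im,lo,hi,amin=20):
    h=cv2.cvtColor(im,cv2.COLOR_RGB2HSV);m=cv2.inRange(h,np.array(lo),np.array(hi))
    c,_=cv2.findContours(m,cv2.RETR_EXTERNAL,cv2.CHAIN_APPROX_NONE);r=[]
    for k in c:
        if cv2.contourArea(k)>=amin:
            (x,y),(a,b),t=cv2.minAreaRect(k);M=cv2.moments(k);r.append((M['m10']/M['m00'],M['m01']/M['m00'],a,b,cv2.contourArea(k)))
    return r
E
python3 - <<'E'
from h import *
for n in('top','scene'):
    im=cv2.imread(f'pics/{n}0.png')[:,:,::-1].copy()
    for nm,lo,hi in(('green',(45,100,50),(85,255,255)),('orange',(5,150,120),(20,255,255))):
        for b in blobs(im,lo,hi): print(n,nm,np.round(b,1),ray(n,b[:2],.043).round(4),ray(n,b[:2],.01).round(4))
im=cv2.imread('pics/top0.png');cv2.imwrite('pics/topc.png',cv2.resize(im[170:320,230:380],(750,750),interpolation=cv2.INTER_CUBIC)[:600])
im=cv2.imread('pics/scene0.png');cv2.imwrite('pics/scenec.png',cv2.resize(im[190:300,260:370],(600,600),interpolation=cv2.INTER_CUBIC))
E
```

```text
top green [275.8 276.1  10.   11.   87.5] [0.4142 0.1839 0.043 ] [0.4172 0.1865 0.01  ]
top green [283.9 226.1  15.6  16.3 200.5] [0.5239 0.1558 0.043 ] [0.53   0.1576 0.01  ]
top orange [314.7 224.5  16.   16.  198. ] [0.5203 0.0861 0.043 ] [0.5263 0.0859 0.01  ]
scene green [316.1 268.    9.5  10.1  72. ] [0.3851 0.2114 0.043 ] [0.4133 0.1903 0.01  ]
scene green [301.6 231.5   7.   13.   77.5] [0.5231 0.1578 0.043 ] [0.5574 0.1344 0.01  ]
scene orange [322.7 222.8   7.   13.   70.5] [0.5202 0.0881 0.043 ] [0.5543 0.0616 0.01  ]
```

View pics/topc.png

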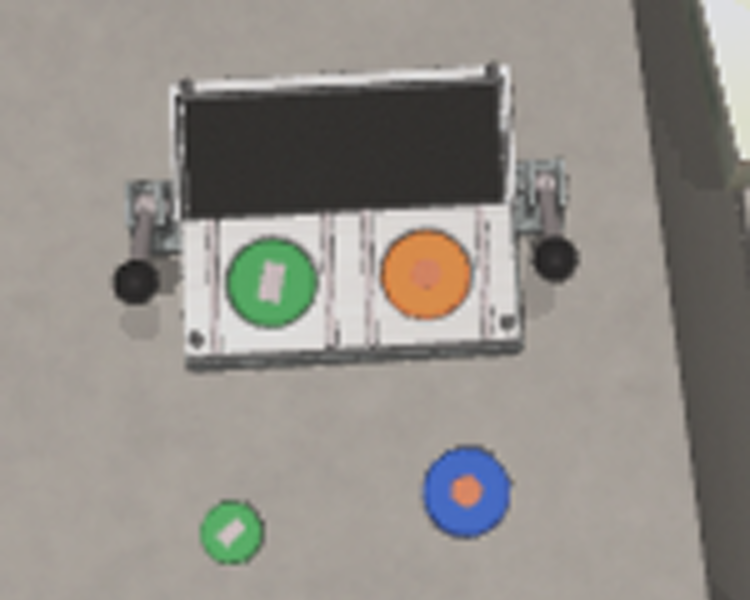

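View pics/scenec.png

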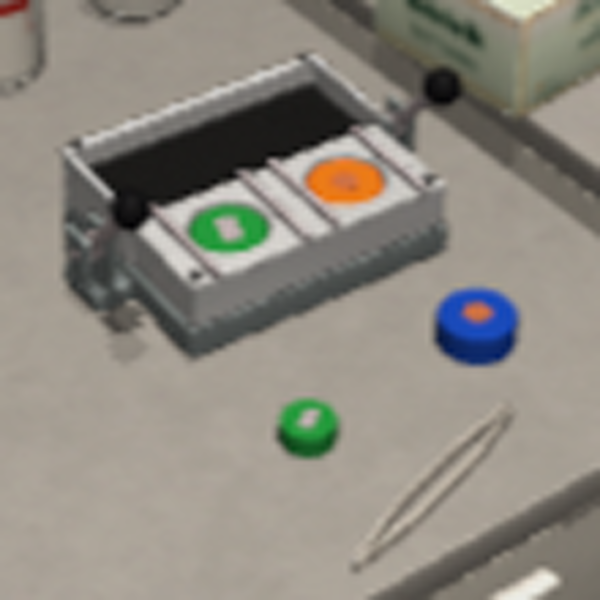

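The crop confirms that the 40 mm green disc with the rectangular steel piece is in the left cavity, at top crop (272,282). The loose one at (232,532) is only about 27 mm across, so it is the look-alike. Both levers are home. Next come the stand frame, the obstacle heights and the tool axes.

```bash
cat >> h.py <<'E'
psi=-0.047;X=np.array([np.cos(psi),np.sin(psi)]);Y=np.array([-np.sin(psi),np.cos(psi)]);O=np.array([.552,.1212])
def st(x,y): return O+x*X+y*Y
def tostand(p): d=np.array(p[:2])-O; return np.array([d@X,d@Y])
def state():
    from scipy.spatial.transform import Rotation as R
    s=bot.observe();M=R.from_quat(s['tool_rot']).as_matrix();tip=s['position']+M[:,0]*.064
    print('t',round(s['clock'],2),'TCP',s['position'].round(4),'tip',tip.round(4),'tip stand',tostand(tip).round(4),'x',M[:,0].round(3),'jaw',M[:,2].round(3),'F',np.round(s['force'],1),'w',round(s['grip_width'],4));return s,M
E
python3 - <<'E'
from h import *
state()
print('knobL home',st(-.034,.092),proj('top',[*st(-.034,.092),.082]),proj('top',[*st(-.034,-.092),.082]),'scene',proj('scene',[*st(-.034,.092),.082]))
d=np.load('pics/top0.npy');p=bot.camera_params('top');T=p['camera_from_world'];K=p['K']
v,u=np.mgrid[:400,:640];P=np.stack([(u-K[0,2])/K[0,0]*d,(v-K[1,2])/K[1,1]*d,d],-1)
W=(P-T[:3,3])@T[:3,:3]
for nm,(a,b,c,e) in dict(books=(445,590,75,205),tissue=(368,450,135,200),red=(265,295,103,140),blue=(308,336,100,130),ledge=(190,640,40,110),tray=(490,570,215,275),pen=(400,475,225,290)).items():
    r=W[c:e,a:b].reshape(-1,3);r=r[r[:,2]>.03];print(nm,r.min(0).round(3),r.max(0).round(3))
E
```

```text
t 0.1 TCP [ 0.1589 -0.6555  0.3015] tip [ 0.1589 -0.6554  0.2375] tip stand [-0.3562 -0.7942] x [-0.     0.002 -1.   ] jaw [ 0.236 -0.972 -0.002] F [ 0.8  0.4 -0.2] w 0.0881
knobL home [0.52235995 0.21469582] [255.90218476 226.55163483] [339.87540171 221.55491961] scene [283.6226632  228.00049221]
books [ 0.313 -0.512  0.03 ] [0.766 0.094 1.182]
tissue [ 0.313 -0.241  0.03 ] [0.685 0.094 1.182]
red [0.313 0.094 0.03 ] [0.792 0.173 1.182]
blue [0.313 0.012 0.03 ] [0.794 0.094 1.182]
ledge [ 0.313 -0.622  0.078] [0.874 0.312 1.182]
tray [ 0.313 -0.444  0.03 ] [0.46  0.094 1.182]
pen [0.313 0.094 1.182] [0.313 0.094 1.182]
```

```bash
python3 -m pendant '{"translation":[[35,30,0],[35,30,0],[35,30,0],[35,30,0],[35,30,0]],"rot":[[0,0,-0.06],[0,0,-0.06],[0,0,-0.06],[0,0,-0.06],[0,0,-0.046]],"fingers":[-1,-1,-1,-1,-1]}' 10
python3 -m pendant '{"translation":[[20,40,0],[20,40,0],[20,40,0],[10,45,0],[0,48,0]],"rot":[[0,0,0],[0,0,0],[0,0,0],[0,0,0],[0,0,0]],"fingers":[-1,-1,-1,-1,-1]}'
python3 -c "from h import *;state();print(ray('top',(490,205),0),ray('top',(450,205),0))"
```

```text
clock: 0.6
position: [0.3349, -0.5044, 0.3021]
tool_rot: [0.513, 0.487, -0.512, 0.487]
force: [0.1, -1.0, -0.2]
grip_width: 0.0502
clock: 1.1
position: [0.4048, -0.2913, 0.3023]
tool_rot: [0.512, 0.488, -0.512, 0.488]
force: [0.5, 0.8, 0.7]
grip_width: 0.0103
t 1.1 TCP [ 0.4048 -0.2913  0.3023] tip [ 0.4048 -0.2912  0.2383] tip stand [-0.1277 -0.4189] x [ 0.  0. -1.] jaw [-0.048 -0.999 -0.   ] F [0.5 0.8 0.7] w 0.0103
[ 0.53017302 -0.33162321  0.        ] [ 0.54032345 -0.23762175  0.        ]
```

```bash
python3 -m pendant '{"translation":[[0,48,0],[0,48,0],[0,48,0],[0,48,0],[0,48,0]],"rot":[[0,0,0],[0,0,0],[0,0,0],[0,0,0],[0,0,0]],"fingers":[-1,-1,-1,-1,-1]}'
python3 -m pendant '{"translation":[[10,48,0],[10,48,0],[15,48,0],[15,48,0],[15,48,0]],"rot":[[0,0,0],[0,0,0],[0,0,0],[0,0,0],[0,0,0]],"fingers":[-1,-1,-1,-1,-1]}'
python3 -c "from h import *;state()"
```

```text
clock: 1.6
position: [0.4033, -0.0512, 0.3025]
tool_rot: [0.512, 0.488, -0.512, 0.488]
force: [0.5, 0.2, -0.4]
grip_width: 0.0002
clock: 2.1
position: [0.4686, 0.1883, 0.3025]
tool_rot: [-0.512, -0.488, 0.512, -0.488]
force: [0.9, -0.7, 0.7]
grip_width: 0.0004
t 2.1 TCP [0.4686 0.1883 0.3025] tip [0.4686 0.1883 0.2385] tip stand [-0.0865  0.0631] x [ 0. -0. -1.] jaw [-0.048 -0.999  0.   ] F [ 0.9 -0.7  0.7] w 0.0004
```

```bash
python3 -m pendant '{"translation":[[4,15,-30],[4,14,-40],[0,0,-40],[0,0,-30],[0,0,-24]],"rot":[[0,0,0],[0,0,0],[0,0,0],[0,0,0],[0,0,0]],"fingers":[-1,-1,-1,-1,-1]}'
python3 - <<'E'
from h import *
state()
for n in('wrist','scene'):
    im,d=bot.capture(n);cv2.imwrite(f'pics/{n}1.png',im[:,:,::-1] if n=='wrist' else cv2.resize(im[150:320,220:420,::-1],(700,595),interpolation=cv2.INTER_CUBIC))
E
```

```text
clock: 2.6
position: [0.4752, 0.2149, 0.1358]
tool_rot: [-0.511, -0.488, 0.513, -0.487]
force: [0.6, -0.1, 0.3]
grip_width: 0.0003
t 2.6 TCP [0.4752 0.2149 0.1358] tip [0.4749 0.2148 0.0718] tip stand [-0.0814  0.0899] x [-0.003 -0.001 -1.   ] jaw [-0.048 -0.999  0.002] F [ 0.6 -0.1  0.3] w 0.0003
```

View pics/wrist1.png

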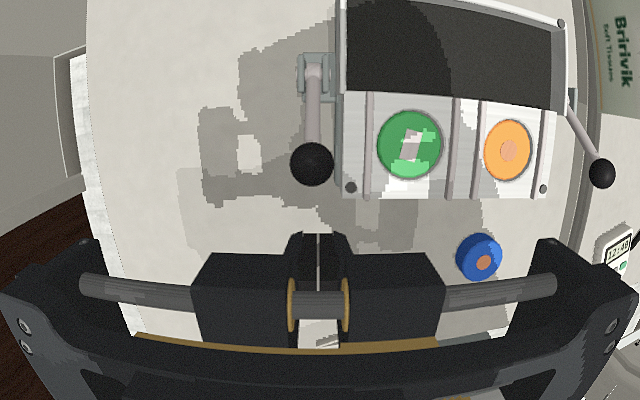

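View pics/scene1.png

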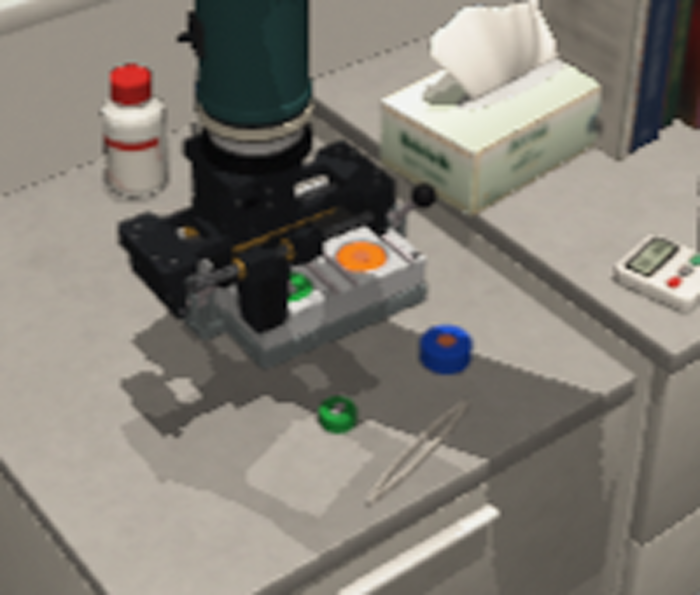

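The knob at wrist (313,163) is in line with the closed fingers at about column 318. I'll push it to +x.

```bash
python3 -m pendant '{"translation":[[10,-0.5,0],[10,-0.5,0],[10,-0.5,0],[10,-0.5,0],[10,-0.5,0]],"rot":[[0,0,0],[0,0,0],[0,0,0],[0,0,0],[0,0,0]],"fingers":[-1,-1,-1,-1,-1]}'
python3 -m pendant '{"translation":[[10,-0.5,0],[10,-0.5,0],[10,-0.5,0],[10,-0.5,0],[10,-0.5,0]],"rot":[[0,0,0],[0,0,0],[0,0,0],[0,0,0],[0,0,0]],"fingers":[-1,-1,-1,-1,-1]}'
python3 -c "from h import *;state()"
```

```text
clock: 3.2
position: [0.528, 0.2129, 0.1404]
tool_rot: [0.512, 0.488, -0.512, 0.488]
force: [-3.4, 0.1, 2.9]
grip_width: 0.0003
clock: 3.7
position: [0.5771, 0.21, 0.1382]
tool_rot: [-0.512, -0.488, 0.512, -0.488]
force: [-1.8, 0.6, -0.2]
grip_width: -0.0002
t 3.7 TCP [0.5771 0.21   0.1382] tip [0.5771 0.2099 0.0742] tip stand [0.0209 0.0898] x [-0.001 -0.    -1.   ] jaw [-0.048 -0.999  0.   ] F [-1.8  0.6 -0.2] w -0.0002
```

```bash
python3 -m pendant '{"translation":[[6,0,0],[4,0,0],[0,0,0],[-10,0,0],[-15,0,20]],"rot":[[0,0,0],[0,0,0],[0,0,0],[0,0,0],[0,0,0]],"fingers":[-1,-1,-1,-1,-1]}'
python3 -m pendant '{"translation":[[-20,-5,40],[-35,-10,20],[-35,-20,0],[-35,-20,0],[-10,0,0]],"rot":[[0,0,0],[0,0,0],[0,0,0],[0,0,0],[0,0,0]],"fingers":[-1,-1,-1,-1,-1]}'
python3 - <<'E'
from h import *
state()
for n in('wrist','scene'):
    im,d=bot.capture(n);cv2.imwrite(f'pics/{n}2.png',im[:,:,::-1] if n=='wrist' else cv2.resize(im[150:320,220:420,::-1],(700,595),interpolation=cv2.INTER_CUBIC))
E
```

```text
clock: 4.2
position: [0.5592, 0.2094, 0.156]
tool_rot: [-0.51, -0.489, 0.514, -0.487]
force: [-1.3, 0.4, -0.7]
grip_width: 0.0004
clock: 4.7
position: [0.4221, 0.1534, 0.2177]
tool_rot: [-0.511, -0.488, 0.513, -0.487]
force: [-0.7, 0.3, 0.2]
grip_width: 0.0005
t 4.7 TCP [0.4221 0.1534 0.2177] tip [0.4219 0.1534 0.1537] tip stand [-0.1314  0.026 ] x [-0.003 -0.001 -1.   ] jaw [-0.049 -0.999  0.001] F [-0.7  0.3  0.2] w 0.0005
```

View pics/wrist2.png

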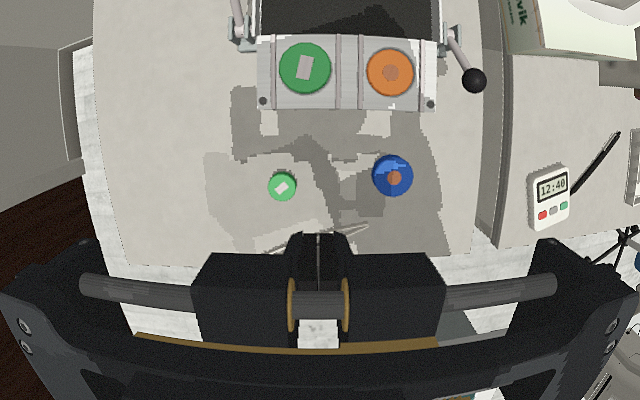

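The left lever now leans away at (240,10), and the green disc at (305,68) looks raised while orange at (390,72) has not moved. I'll fix their positions from the wrist view.

```bash
cat >> h.py <<'E'
def wray(uv,z):
    from scipy.spatial.transform import Rotation as R
    s=bot.observe();M=R.from_quat(s['tool_rot']).as_matrix();p=bot.camera_params('wrist');K=p['K'];m=p['mount']
    a=(np.array(uv)-K[:2,2])/K[0,0];r=np.hypot(*a);d=np.r_[a/r*np.sin(r),np.cos(r)]
    d=M@m[:3,:3]@d;o=s['position']+M@m[:3,3];return o+d*(z-o[2])/d[2]
E
python3 - <<'E'
from h import *
im=cv2.imread('pics/wrist2.png')[:,:,::-1].copy()
for nm,lo,hi,z in(('green',(45,80,50),(85,255,255),.064),('orange',(5,120,120),(20,255,255),.043)):
    for b in blobs(im,lo,hi,200):
        w=wray(b[:2],z);print(nm,np.round(b,0),w.round(4),tostand(w).round(4))
E
```

```text
green [282. 186.  27.  29. 604.] [0.4353 0.1832 0.064 ] [-0.1194  0.0564]
green [ 305.   68.   50.   51. 2004.] [0.5266 0.1599 0.064 ] [-0.0272  0.0375]
orange [ 389.   72.   46.   46. 1635.] [0.5233 0.0908 0.043 ] [-0.0272 -0.0317]
```

View pics/scene2.png

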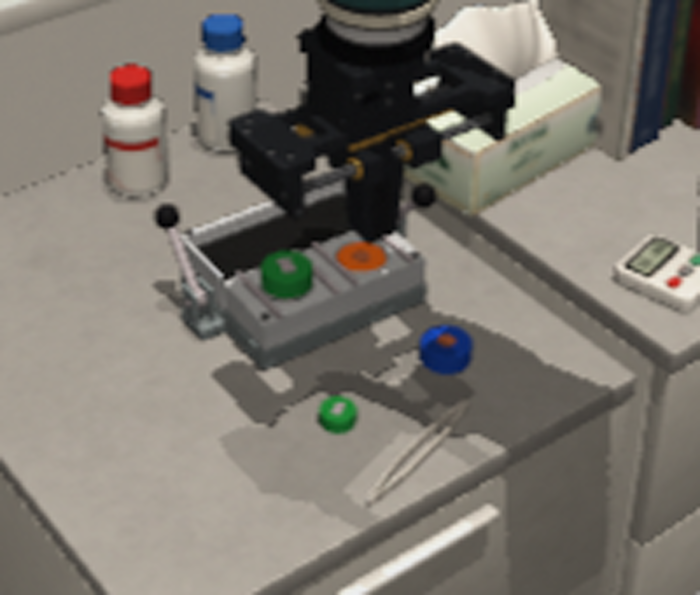

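```bash
python3 -m pendant '{"translation":[[20,4,-20],[22,3,-30],[0,0,-30],[0,0,-14],[0,0,-8]],"rot":[[0,0,0],[0,0,0],[0,0,0],[0,0,0],[0,0,0]],"fingers":[-1,-1,-1,-1,-1]}'
python3 - <<'E'
from h import *
state()
im,d=bot.capture('wrist');cv2.imwrite('pics/wrist3.png',im[:,:,::-1])
im=im.copy()
for b in blobs(im,(45,80,50),(85,255,255),200):
        w=wray(b[:2],.064);print(np.round(b,0),w.round(4),tostand(w).round(4))
state()
E
```

```text
clock: 5.3
position: [0.4683, 0.1623, 0.115]
tool_rot: [-0.511, -0.488, 0.513, -0.487]
force: [-0.2, 0.1, 0.0]
grip_width: 0.0005
t 5.3 TCP [0.4683 0.1623 0.115 ] tip [0.4682 0.1623 0.051 ] tip stand [-0.0857  0.0371] x [-0.003 -0.001 -1.   ] jaw [-0.048 -0.999  0.001] F [-0.2  0.1  0. ] w 0.0005
[ 321.  146.   87.   88. 6051.] [0.5241 0.1581 0.064 ] [-0.0296  0.0355]
t 5.35 TCP [0.4679 0.1622 0.1146] tip [0.4678 0.1621 0.0506] tip stand [-0.0861  0.0369] x [-0.003 -0.001 -1.   ] jaw [-0.048 -0.999  0.001] F [-1.3  0.3 -0.5] w 0.0
```

View pics/wrist3.png

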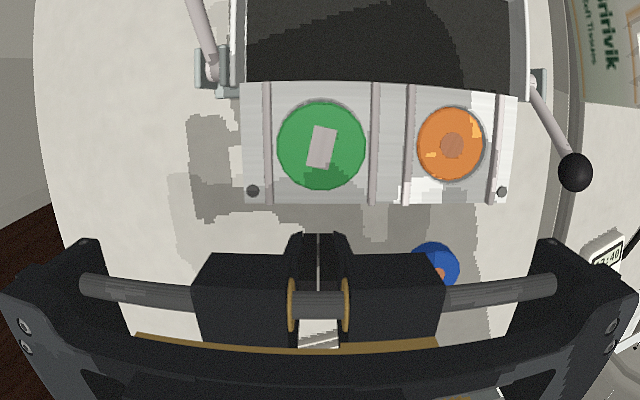

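The disc at (321,146) sits ahead of the fingers at column 318, with the lane ribs at about columns 267 and 374. I'll push it slowly.

```bash
python3 -m pendant '{"translation":[[9,-1,0],[9,-1,0],[6,-0.5,0],[6,-0.3,0],[6,-0.3,0]],"rot":[[0,0,0],[0,0,0],[0,0,0],[0,0,0],[0,0,0]],"fingers":[-1,-1,-1,-1,-1]}'
python3 -m pendant '{"translation":[[6,-0.3,0],[6,-0.3,0],[6,-0.3,0],[6,-0.3,0],[6,-0.3,0]],"rot":[[0,0,0],[0,0,0],[0,0,0],[0,0,0],[0,0,0]],"fingers":[-1,-1,-1,-1,-1]}'
python3 - <<'E'
from h import *
state()
im,d=bot.capture('wrist');cv2.imwrite('pics/wrist4.png',im[:,:,::-1])
E
```

```text
clock: 5.85
position: [0.5057, 0.1591, 0.1174]
tool_rot: [0.512, 0.488, -0.512, 0.488]
force: [-1.3, -0.2, 0.9]
grip_width: 0.0003
clock: 6.35
position: [0.5352, 0.1575, 0.1166]
tool_rot: [-0.512, -0.488, 0.512, -0.488]
force: [-0.2, 0.8, 0.6]
grip_width: 0.0004
t 6.35 TCP [0.5352 0.1575 0.1166] tip [0.5352 0.1575 0.0526] tip stand [-0.0185  0.0355] x [-0. -0. -1.] jaw [-0.048 -0.999  0.   ] F [-0.2  0.8  0.6] w 0.0004
```

View pics/wrist4.png

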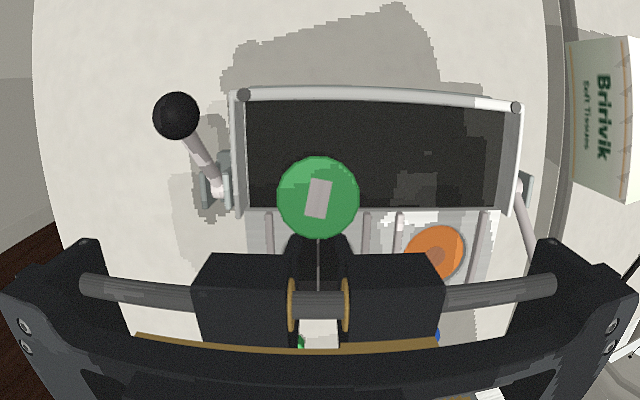

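```bash
python3 -m pendant '{"translation":[[3,0,-1.5],[5,-0.3,-1.5],[5,-0.3,0],[5,-0.3,0],[3,-0.3,0]],"rot":[[0,0,0],[0,0,0],[0,0,0],[0,0,0],[0,0,0]],"fingers":[-1,-1,-1,-1,-1]}'
python3 - <<'E'
from h import *
state()
im,d=bot.capture('wrist');cv2.imwrite('pics/wrist5.png',im[:,:,::-1])
for b in blobs(im.copy(),(45,80,50),(85,255,255),1000):
        w=wray(b[:2],.057);print(np.round(b,0),tostand(w).round(4))
im,d=bot.capture('scene');cv2.imwrite('pics/scene5.png',cv2.resize(im[170:270,240:360,::-1],(720,600),interpolation=cv2.INTER_CUBIC))
E
```

```text
clock: 6.9
position: [0.5563, 0.1563, 0.1137]
tool_rot: [0.512, 0.488, -0.512, 0.488]
force: [-0.5, 0.0, -1.4]
grip_width: 0.0003
t 6.9 TCP [0.5563 0.1563 0.1137] tip [0.5564 0.1564 0.0497] tip stand [0.0027 0.0353] x [ 0.  0. -1.] jaw [-0.048 -0.999 -0.   ] F [-0.5  0.  -1.4] w 0.0003
[ 318.  197.   83.   83. 5400.] [0.0342 0.0354]
```

View pics/wrist5.png

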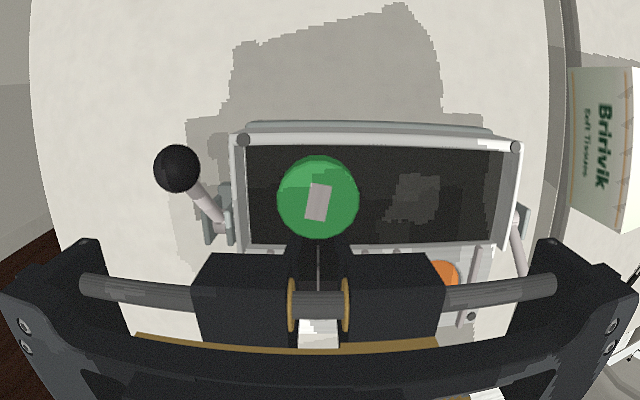

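View pics/scene5.png

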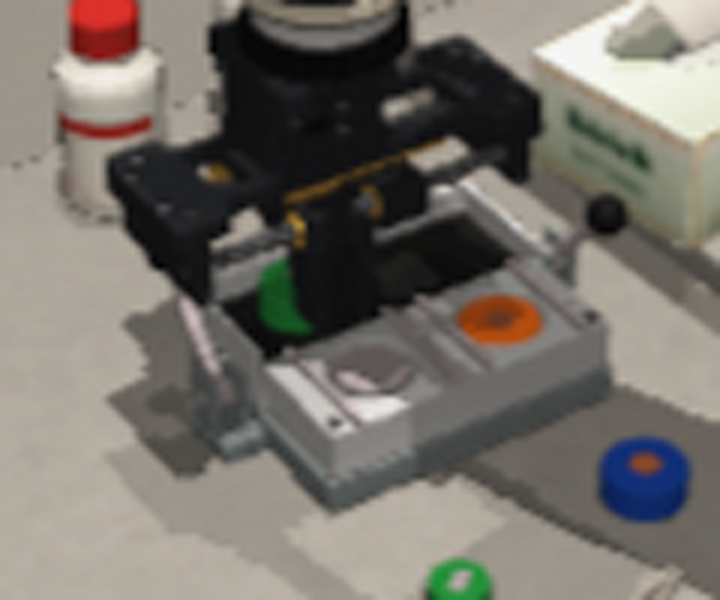

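```bash
python3 -m pendant '{"translation":[[-15,0.7,0],[-15,0.7,10],[-30,0,40],[-40,0,40],[-40,0,40]],"rot":[[0,0,0],[0,0,0],[0,0,0],[0,0,0],[0,0,0]],"fingers":[-1,-1,-1,-1,-1]}'
python3 - <<'E'
from h import *
state()
im,d=bot.capture('wrist');cv2.imwrite('pics/wrist6.png',im[:,:,::-1])
for b in blobs(im.copy(),(45,80,50),(85,255,255),700):
        w=wray(b[:2],.057);print(np.round(b,0),tostand(w).round(4))
im,d=bot.capture('scene');cv2.imwrite('pics/scene6.png',cv2.resize(im[170:270,240:360,::-1],(720,600),interpolation=cv2.INTER_CUBIC))
E
```

```text
clock: 7.5
position: [0.4238, 0.1576, 0.2354]
tool_rot: [-0.512, -0.488, 0.512, -0.488]
force: [0.5, 0.6, -0.1]
grip_width: 0.0004
t 7.5 TCP [0.4238 0.1576 0.2354] tip [0.4237 0.1576 0.1714] tip stand [-0.1298  0.0304] x [-0.  0. -1.] jaw [-0.049 -0.999  0.   ] F [ 0.5  0.6 -0.1] w 0.0004
[312.  13.  28.  47. 900.] [0.0226 0.0363]
```

View pics/scene6.png

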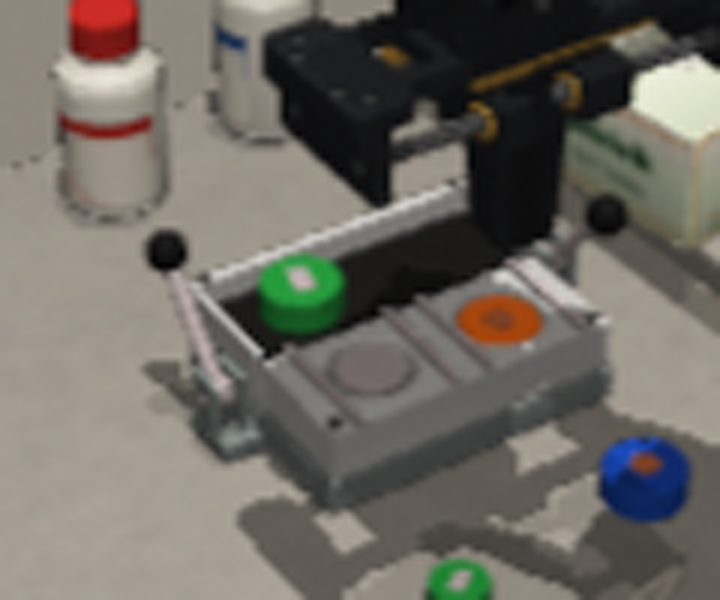

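View pics/wrist6.png

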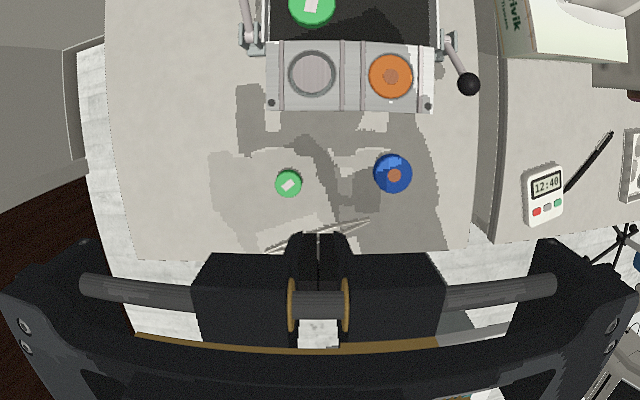

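The disc appears flat on the rest at scene crop (302,293). The ejector disc is up in the empty cavity and orange is unchanged. Next I'll take the fingers over to the far side of the left knob.

```bash
python3 -m pendant '{"translation":[[45,10,0],[46,10,0],[46,10,0],[45,10,0],[45,11,0]],"rot":[[0,0,0],[0,0,0],[0,0,0],[0,0,0],[0,0,0]],"fingers":[-1,-1,-1,-1,-1]}'
python3 -m pendant '{"translation":[[0,0,0],[0,0,-25],[0,0,-25],[0,0,-20],[0,0,0]],"rot":[[0,0,0],[0,0,0],[0,0,0],[0,0,0],[0,0,0]],"fingers":[-1,-1,-1,-1,-1]}'
python3 - <<'E'
from h import *
state()
print('red',ray('top',(278,113),.113))
im,d=bot.capture('scene');cv2.imwrite('pics/scene7.png',cv2.resize(im[150:270,230:374,::-1],(720,600),interpolation=cv2.INTER_CUBIC))
im,d=bot.capture('wrist');cv2.imwrite('pics/wrist7.png',im[:,:,::-1])
E
```

```text
clock: 8.1
position: [0.6541, 0.2089, 0.2325]
tool_rot: [-0.512, -0.488, 0.512, -0.488]
force: [-0.2, -0.1, 0.7]
grip_width: -0.0
clock: 8.6
position: [0.6488, 0.2077, 0.1592]
tool_rot: [-0.509, -0.489, 0.515, -0.486]
force: [-1.6, -0.2, -0.9]
grip_width: 0.0006
t 8.6 TCP [0.6488 0.2077 0.1592] tip [0.6483 0.2076 0.0952] tip stand [0.0921 0.0908] x [-0.009 -0.002 -1.   ] jaw [-0.048 -0.999  0.003] F [-1.6 -0.2 -0.9] w 0.0006
red [0.76850979 0.14186993 0.113     ]
```

View pics/scene7.png

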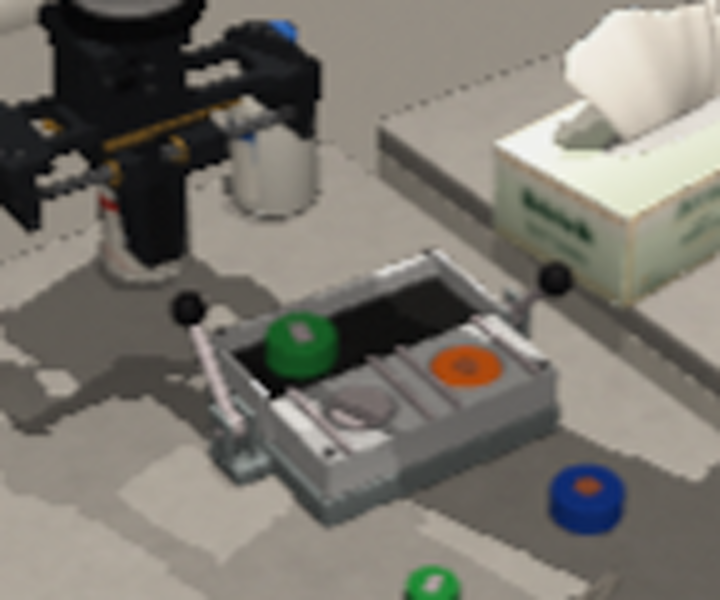

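View pics/wrist7.png

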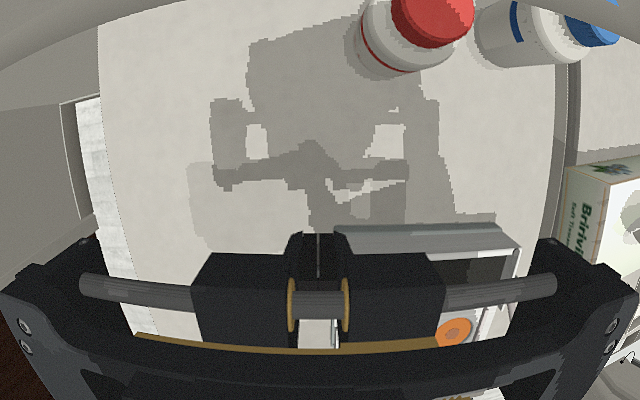

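```bash
python3 -m pendant '{"translation":[[0,0,-12],[0,0,-10],[0,0,0],[-8,0.4,0],[-8,0.4,0]],"rot":[[0,0,0],[0,0,0],[0,0,0],[0,0,0],[0,0,0]],"fingers":[-1,-1,-1,-1,-1]}'
python3 -m pendant '{"translation":[[-10,0.5,0],[-10,0.5,0],[-10,0.5,0],[-10,0.5,0],[-10,0.5,0]],"rot":[[0,0,0],[0,0,0],[0,0,0],[0,0,0],[0,0,0]],"fingers":[-1,-1,-1,-1,-1]}'
python3 -m pendant '{"translation":[[-8,0.4,0],[-8,0.4,0],[-8,0.4,0],[-8,0.4,0],[-4,0.2,0]],"rot":[[0,0,0],[0,0,0],[0,0,0],[0,0,0],[0,0,0]],"fingers":[-1,-1,-1,-1,-1]}'
python3 -c "from h import *;state()"
```

```text
clock: 9.2
position: [0.6357, 0.2096, 0.1428]
tool_rot: [0.512, 0.488, -0.512, 0.488]
force: [0.0, 0.5, -0.4]
grip_width: 0.0003
clock: 9.7
position: [0.585, 0.2122, 0.1428]
tool_rot: [0.512, 0.488, -0.512, 0.488]
force: [1.1, -0.5, 1.1]
grip_width: 0.0007
clock: 10.2
position: [0.5487, 0.2138, 0.1419]
tool_rot: [-0.511, -0.488, 0.512, -0.488]
force: [-0.2, -0.0, -0.3]
grip_width: 0.0006
t 10.2 TCP [0.5487 0.2138 0.1419] tip [0.5486 0.2138 0.0779] tip stand [-0.0078  0.0923] x [-0.002 -0.    -1.   ] jaw [-0.048 -0.999  0.   ] F [-0.2 -0.  -0.3] w 0.0006
```

```bash
python3 -m pendant '{"translation":[[-4,0,0],[0,0,0],[12,0,0],[10,0,25],[0,0,45]],"rot":[[0,0,0],[0,0,0],[0,0,0],[0,0,0],[0,0,0]],"fingers":[-1,-1,-1,-1,-1]}'
python3 -m pendant '{"translation":[[-30,0,40],[-40,0,0],[-45,0,0],[-30,-30,0],[0,-45,0]],"rot":[[0,0,0],[0,0,0],[0,0,0],[0,0,0],[0,0,0]],"fingers":[-1,-1,-1,-1,-1]}'
python3 -m pendant '{"translation":[[0,-45,0],[0,-45,0],[0,-45,0],[0,-45,0],[0,0,0]],"rot":[[0,0,0],[0,0,0],[0,0,0],[0,0,0],[0,0,0]],"fingers":[-1,-1,-1,-1,-1]}'
python3 - <<'E'
from h import *
state()
D={}
for n,(a,b,c,e) in dict(scene=(160,270,235,367),top=(85,295,230,380)).items():
    im,d=bot.capture(n);D[n]=d;np.save(f'pics/{n}8.npy',d);cv2.imwrite(f'pics/{n}8f.png',im[:,:,::-1])
    cr=im[a:b,c:e,::-1];f=600/max(cr.shape[:2]);cv2.imwrite(f'pics/{n}8.png',cv2.resize(cr,None,fx=f,fy=f,interpolation=cv2.INTER_CUBIC))
    h=cv2.cvtColor(im,cv2.COLOR_RGB2HSV);m=cv2.inRange(h,(45,100,50),(85,255,255))
    p=bot.camera_params(n);T=p['camera_from_world'];K=p['K']
    for bb in blobs(im.copy(),(45,100,50),(85,255,255)):
        w=ray(n,bb[:2],.057);print(n,np.round(bb,1),tostand(w).round(4))
    v,u=np.mgrid[:400,:640];P=np.stack([(u-K[0,2])/K[0,0]*d,(v-K[1,2])/K[1,1]*d,d],-1);W=(P-T[:3,3])@T[:3,:3]
    s=(W[...,:2]-O);sx=s@X;sy=s@Y
    k=cv2.erode(m,np.ones((3,3)))>0
    k&=(abs(sx-.033)<.016)&(abs(sy-.035)<.016)&(d>0)
    q=np.c_[sx[k],sy[k],np.ones(k.sum())];c=np.linalg.lstsq(q,W[k][:,2],rcond=None)[0]
    print('plane slope',c.round(3),'z mean',W[k][:,2].mean(),k.sum())
im,d=bot.capture('wrist');cv2.imwrite('pics/wrist8.png',im[:,:,::-1])
E
```

```text
clock: 10.7
position: [0.5677, 0.213, 0.2094]
tool_rot: [-0.51, -0.489, 0.514, -0.487]
force: [0.4, 0.6, 1.0]
grip_width: 0.0005
clock: 11.2
position: [0.4208, 0.1396, 0.2525]
tool_rot: [0.511, 0.489, -0.511, 0.489]
force: [1.1, -1.1, -0.8]
grip_width: 0.0002
clock: 11.7
position: [0.424, -0.046, 0.2534]
tool_rot: [-0.514, -0.485, 0.514, -0.487]
force: [0.0, 0.8, 0.2]
grip_width: 0.0004
t 11.7 TCP [ 0.424  -0.046   0.2534] tip [ 0.4241 -0.0462  0.1894] tip stand [-0.1199 -0.1732] x [ 0.002 -0.002 -1.   ] jaw [-0.055 -0.998  0.002] F [0.  0.8 0.2] w 0.0004
scene [316.1 268.    9.5  10.1  72. ] [-0.1833  0.0907]
scene [289.9 218.6  13.   14.  141. ] [0.0208 0.0407]
plane slope [ 0.16  -0.073  0.054] z mean 0.05551743058563198 25
top [275.8 276.1  10.   11.   86.5] [-0.1418  0.0549]
top [282.5 198.4  16.8  16.4 216. ] [0.0317 0.0329]
plane slope [-0.01   0.022  0.056] z mean 0.05660337948555195 79
```

View pics/scene8.png

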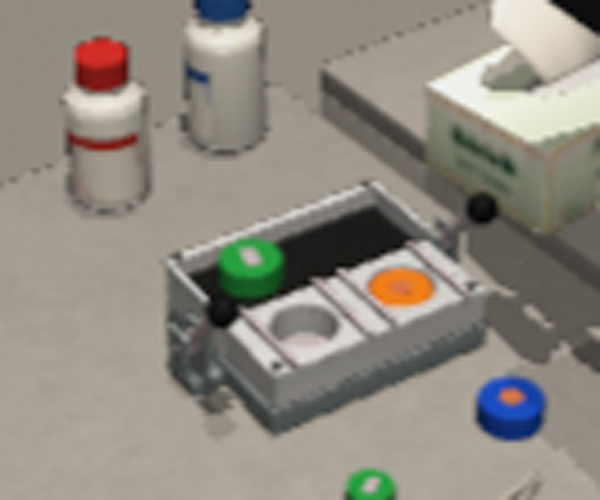

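View pics/top8.png

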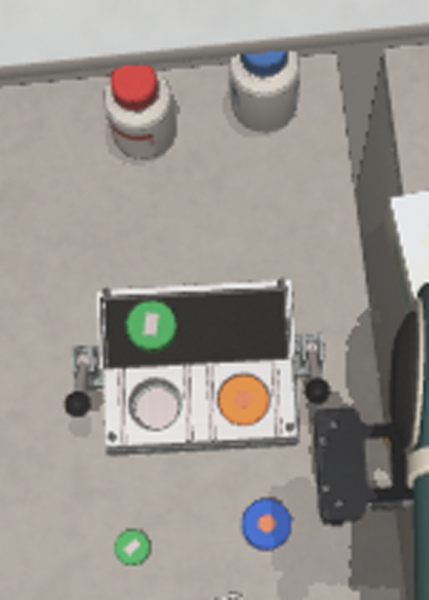

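In the top crop the disc is flat on the rest at (150,325). The left knob is back at (78,404), which is full-image (257,226), the same as at the start. The left cavity is empty with its ejector sunk, and orange, the right lever and the bystanders have not moved.

```bash
python3 -c "
from station import bot
print(bot.sign_off())"
```

```text
the job is handed in; nothing more can be done
None
```

The job is done and handed in at about 12 s. I threw the left lever, which raised the green mount, and pushed the mount along its lane with closed fingers onto the rubber rest. I then pushed the lever back home and moved the arm clear.

**Checks that agreed**
- **Green mount:** the top camera puts it at about stand (0.032, 0.033). Its top is level (slope about 0.02) at z of about 0.057 m, as expected for lying flat on the rest, and its steel face is up.
- **Left lever:** the knob is back at its starting pixel, and the ejector in the empty cavity is down.
- **Left alone:** the orange mount and the right lever look unchanged. The bottles are standing where they were. I saw nothing disturb the timer or tweezers, though the last two pictures I viewed do not show the timer and barely show the tweezers.
- **Forces:** the highest wrist reading I saw was a few newtons.

**Checks that disagreed**
- **Tilt:** a fit to 25 depth pixels from the scene camera gave a slope of 0.16. That patch probably included the disc's side wall, so I relied on the top camera's 79 pixels and the picture.
- **Position:** the scene camera put the mount at about stand (0.021, 0.041), roughly 13 mm from the top camera's figure. Its green patch also takes in the side of the disc, so I relied on the top camera there too.

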